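Register a printing block in the lay-up plate

ROBOT

A 6-joint arm with a two-finger parallel gripper is mounted at the origin on the work surface. World frame = base frame: x ahead of the robot, y to its left, z up, the work surface at z = 0. Lengths are in m, angles in degrees, forces in N, time in s.
With the tool pointing down it reaches from about 0.3 to 0.75 m from the base axis. Payload 8.5 kg.
Tool frame: the origin (TCP) lies midway between the tips of the shut fingers; the grasp point (between the pads) lies 19 mm behind it; z points along the fingers, y is the line along which they close (so a half turn about z gives the same grasp; the last joint's range is limited). The gripper opens to 85 mm and grips with 20 to 120 N. Pads are 22 mm wide; open, the fingers measure 114 mm over their backs; the gripper's body (76 mm by 85 mm) begins 54 mm behind the grasp point. The pads swing forward as they close: fully open they stand 13 mm farther back than shut.
Start: joints at [-81.606, 21.807, 74.336, -0, 83.858, -12.336], TCP at [0.195, -0.514, 0.231] pointing down, gripper open.
Joint ranges: [-178.18, 178.18], [-50.72, 133.34], [12.68, 142.11], [-81.47, 261.47], [9.98, 163.14], [-165.26, 165.26]. Speed limits (degrees/s): [136.94, 136.94, 180, 180, 180, 180].

INTERFACE

Orientations are given as a 3x3 rotation matrix whose columns are the frame's x, y, z axes.
In Python, from rig import observe, optics, order, spotter gives the robot as it stands.
- The arm moves only by the tool move_arm, never from a script. Its argument "series" is text: rows parted by semicolons, each of 5 numbers parted by spaces: the shift along the tool's x, y, z in cm, then the turn about the tool's z in degrees, then the opening, from -1 (shut) to 1 (fully open). A call has 1 to 8 rows; each row is the pose to reach, as a shift and turn from the pose commanded when the call began, along the tool's axes at that moment; what a row does not reach only later rows make up. A row lasts 1/8 s, in which the tool goes at most 62.5 mm and 10.7 degrees, less where a joint would pass 70% of its speed; a pose out of reach is approached as far as the arm can. A call with a gripper value outside its range is refused whole. The fingers move at their own pace and stop on an object; "force" is the grip in N (left out, the last holds). Time passes only in rows, so rows that repeat a pose let the fingers close. It gives the time, the measured TCP pose, the force, the opening and the grip force at its end, in the units of the state.
- observe(): the state, without advancing time (a new reading comes with each control period).
- optics.get_image(name): name is "scene" or "top"; returns a dict with "pixels" (420x560x3 uint8, blue, green, red), "camera_matrix" (3x3 intrinsics, pixels), "dist" ([k1, k2, p1, p2, k3] as OpenCV has them; the pictures are not rectified), "rvec" (rotation vector, rad) and "tvec" (3), from world to camera coordinates, as OpenCV has them. Camera axes: x right, y down, z forward; pixel columns grow to the right and rows downward; lengths in m; the calibration is good to about 2 mm. A picture is of the moment at which its call begins. There is no depth.
- order.close_job(): hands the job in; it is judged then, once.
Trained networks look in the newest picture that a camera, given by its name, has taken for a name from the list of things; names that differ only in an ending like _2 or _b are one class to them, and where a whole thing is asked for, a point or a joint stands for the part that bears it (a point fixed in the world has none). Each returns a list of dicts, best first, with "score" (0 to 1); they miss things now and then, are a little off and sometimes report something else, mostly with a low value. They report only what shows in the picture. A call takes as long as a camera call. They do not tell look-alikes from the thing itself.
- spotter.find_in(thing, camera): "point" ([x, y, z] in m, in world coordinates, good to about 4 mm: the middle of the surface that is visible of it).
- spotter.cut_out(thing, camera): "pixels" (420x560 bool, what is visible of it).
- spotter.mark_of(thing, camera): "point" ([x, y, z] in m, in world coordinates, good to about 4 mm: a listed point, or the origin of a listed thing).
The state is a dict: "time_s": time; "q": joint angles; "qvel": joint speeds; "joint_efforts": joint torques, N m; "position": TCP position; "tool_rot": TCP orientation; "ft_force": force on the tool from outside, world axes, zero at the start; "wrist_torque": the same for the moment, N m; "grip_width": finger opening in m; "gripper_force": force on a finger pad.
Only numpy, scipy, OpenCV 4.12 (cv2) and the standard library are available. Lean on these libraries where they do the work, as an engineer would, in place of code of your own. Each camera call takes 0.05 s, during which the arm holds its last target. There are 200 camera calls.

TASK

Using only pushes of the fingertips, nudge the copper-faced printing block snugly and squarely into the corner of the steel lay-up plate, flat against both the long back fence and the end stop, and slide the red-backed knee up against the block so that no gap is left. Push gently, never pick the block up or tip it, and leave everything else on the bench where it is. Finish with the hand clear.

Things in the scene. Friction and masses are not known exactly. Their poses are not given: they have to be found in the camera images.
- lay_plate: lay-up plate, fixed to the bench: dark steel bed 220 (x) x 340 (y) x 8 mm. Origin: centre of its underside; the bed's top is 8 mm above it. Steel back fence along its far edge, inner face at x = +90 mm; steel end stop at its left, inner face at y = +120 mm, spanning x = -30 to +90 mm. Both stand 16 mm above the bed; the block belongs in the corner where their inner faces meet
- print_block: copper-faced printing block, loose on the bed: wood 90 (x) x 110 (y) x 23 mm, 0.28 to 0.56 kg. Origin: centre of its underside. It starts turned up to 0.3 rad from the plate. In place, its 110 mm +x side lies on the back fence and its 90 mm +y side on the end stop: centre at plate x = +45, y = +65 mm, axes parallel to the plate's
- knee (a joint): sliding knee of the lay-up plate, in m: it slides along the plate's +y, towards the end stop, as the value grows from 0 to 0.15; its pressing face is at plate y = -0.075 + value and meets a seated block at 0.085. About 2 N of friction; it stays where it is left
- knee_face (a point): middle of the knee's pressing face (looks to plate +y), plate x = +32.5 mm, 10.5 mm above the bed. The knee is a light metal bar across the bed: 105 mm long (x -20 to +85 mm), 12 mm thick, 20 mm tall. Push it on the red bar fixed along its back: as long, top 22.5 mm above the bed, its flat back 24 mm behind the pressing face (towards -y)
- eraser: white eraser in a blue sleeve, 45 x 20 x 12 mm, lying on the near edge of the lay-up plate; origin at the centre of its underside; to be left alone
- brass_spacer: solid brass bar 20 x 40 x 18 mm, lying on the near edge of the lay-up plate; origin at the centre of its underside; to be left alone
- twine: upright spool of tan twine, 68 mm across, 85 mm tall, standing in the red tray; origin at the centre of its underside; to be left alone
- tape_roll: roll of cream tape lying flat in the red tray, 68 mm across, 24 mm tall; origin at the centre of its underside; to be left alone
- paperweight: dark round steel paperweight with a knob, 68 mm across, 42 mm tall, on the bench to the right; origin at the centre of its underside; to be left alone
- wood_block: plain wooden block without copper, 60 x 80 x 23 mm, on the bench to the right; origin at the centre of its underside; to be left alone
- ink_tin: flat green tin, 68 mm across, 30 mm tall, on the bench to the right; origin at the centre of its underside; to be left alone
Things that resemble listed ones, but are neither listed nor needed, are in the scene too. Leave any blue or purple look-alike of the print_block alone.

How it is judged (in metres and radians):
At the end, for the whole second after the job is handed in: The block lies flat on the bed with its centre within 3 mm of the seated place (gap to the back fence and to the end stop each under 3 mm), square to the plate within 0.04 rad, the knee at 0.082 m or more (against the block), all at rest (x of print_block in the frame of lay_plate above 0.042 m and y of print_block in the frame of lay_plate above 0.062 m and z of print_block in the frame of lay_plate below 0.011 m and angle between print_block's own z axis and vertical below 0.05 rad and angle between the x axis of print_block and the x axis of lay_plate, either way round below 0.04 rad and value of joint knee above 0.082 m and linear speed of print_block below 0.01 m/s and velocity of joint knee below 0.01 m/s); the robot touches nothing.
It fails at once if the block is lifted off the bed (over 6 mm) or tipped (over 0.15 rad) (z of print_block in the frame of lay_plate above 0.014 m or angle between print_block's own z axis and vertical above 0.15 rad).
It fails at once if the fingers press on the block, or on the plate with its knee, with more than 60 N (contact force between the fingers and print_block above 60 N or contact force between the fingers and lay_plate above 60 N).
It fails at once if another thing is moved by more than 20 mm or tipped (distance of any of eraser, brass_spacer, twine, tape_roll, paperweight, wood_block, ink_tin from where it was at the start of the episode above 0.02 m or angle between any of eraser, brass_spacer, twine, tape_roll, paperweight, wood_block, ink_tin's own z axis and vertical above 0.3 rad).
It also fails if it takes over 64 s, if anything falls off the work surface, if the arm or the gripper's body presses on something with over 40 N, if the wrist force passes 120 N, or if a joint passes its speed limit or range.

## Working session

There is one attempt and no reset: what is moved stays moved. The work goes in short steps, Python scripts to look and compute and a tool call to move; the robot and the scene stay as the last step left them, time stands still between calls to the robot, and variables do not carry over. Pictures are saved under pics/ and viewed, at most 10 in all, crops included, and the job is handed in when it is done.

Besides the shell and the picture viewer there is one more tool, called after "Emit:" as name(argument=value, ...) on one line, values as JSON. move_arm: Moves the arm, as the interface text tells. Its arguments: {"type":"object","properties":{"series":{"type":"string"},"force":{"type":"number"}},"required":["series"]}

```bash
mkdir -p pics
python3 - <<'E'
from rig import observe, optics, spotter
import cv2
s=observe(); print(s['time_s'],s['position'],s['tool_rot'],s['grip_width'])
for c in ("scene","top"):
    im=optics.get_image(c); cv2.imwrite(f"pics/{c}0.png",im["pixels"])
    print(c,im["camera_matrix"],im["dist"],im["rvec"],im["tvec"])
    for t in ("lay_plate","print_block","knee_face","eraser","brass_spacer"):
        for r in spotter.mark_of(t,c)[:3]: print(t,r["point"],r["score"])
E
```

```text
0.0 [ 0.19463715 -0.51409826  0.23070181] [[ 9.35263072e-01  3.53953306e-01 -2.09092180e-04]
 [ 3.53953219e-01 -9.35261973e-01  1.46994651e-03]
 [ 3.24736461e-04 -1.44879554e-03 -9.99998898e-01]] 0.08554222957292457
scene [[546.98961612   0.         289.55058598]
 [  0.         546.98961612 211.04677205]
 [  0.           0.           1.        ]] [-0.03759581  0.          0.          0.          0.        ] [ 2.28301169  0.63887971 -0.28764343] [-0.44895913 -0.08504306  1.68815252]
lay_plate [0.5659, -0.0664, -0.0012] 0.91
print_block [0.6384, 0.2526, 0.0031] 0.9
print_block [0.5656, -0.0343, 0.007] 0.84
print_block [0.2635, 0.2147, -0.0048] 0.63
knee_face [0.6157, -0.1138, 0.0167] 0.59
eraser [0.5674, -0.0656, -0.0031] 0.68
eraser [0.5145, -0.1788, 0.0095] 0.42
brass_spacer [0.4442, 0.0391, 0.0081] 0.43
top [[403.65119949   0.         281.41152492]
 [  0.         403.65119949 213.66169328]
 [  0.           0.           1.        ]] [-0.06681355  0.          0.          0.          0.        ] [ 2.18194409 -2.1462352   0.10761636] [0.06799222 0.47126013 1.23694599]
lay_plate [0.5683, -0.0617, 0.0049] 0.62
print_block [0.2667, 0.2223, 0.0012] 0.94
print_block [0.4521, 0.2447, -0.0015] 0.77
print_block [0.5637, -0.0345, 0.0105] 0.64
knee_face [0.6183, -0.1178, 0.0165] 0.59
eraser [0.5133, -0.181, 0.0115] 0.44
brass_spacer [0.44, 0.038, 0.004] 0.56
```

```bash
ls
```

```text
pics
```

View pics/scene0.png

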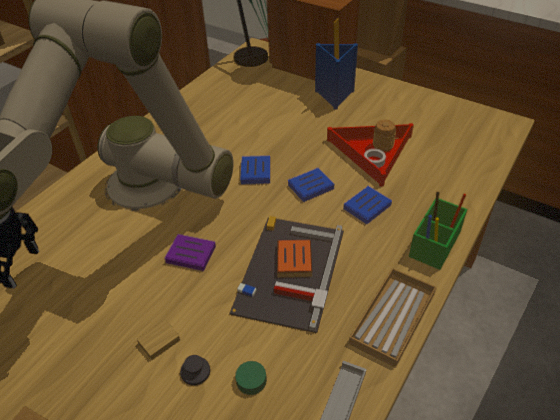

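View pics/top0.png

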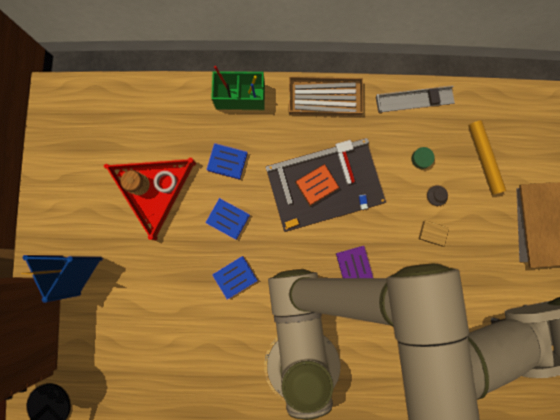

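Both views show the copper block (scene 295,257; top 318,185) on the dark plate, with the red-backed knee to its right. The eraser is near top (363,201) and the brass near (291,223). Next I rectify both pictures for accuracy.

```bash
cat > h.py <<'E'
import cv2, numpy as np
from rig import observe, optics, spotter
S=0.0006; X1=0.72; Y1=0.16; N=(480,640)  # rows: x downwards from X1 ; cols: y from Y1 falling
def ortho(im,z):
    r,c=np.mgrid[0:N[0],0:N[1]]
    P=np.stack([X1-r*S,Y1-c*S,np.full(r.shape,z)],-1).reshape(-1,3).astype(float)
    p,_=cv2.projectPoints(P,np.array(im["rvec"]),np.array(im["tvec"]),np.array(im["camera_matrix"]),np.array(im["dist"]))
    m=p.reshape(N[0],N[1],2).astype(np.float32)
    return cv2.remap(im["pixels"],m[...,0],m[...,1],cv2.INTER_CUBIC), m
def px2w(p): p=np.asarray(p,float); return np.stack([X1-p[...,1]*S,Y1-p[...,0]*S],-1)
def copper(o):
    h=cv2.cvtColor(o,cv2.COLOR_BGR2HSV)
    return ((h[...,0]>=4)&(h[...,0]<=14)&(h[...,1]>190)&(h[...,2]>110)).astype(np.uint8)
E
python3 - <<'E'
from h import *
for c in ("top","scene"):
    im=optics.get_image(c)
    o8,_=ortho(im,0.008); o24,_=ortho(im,0.024); o31,_=ortho(im,0.031)
    cv2.imwrite(f"pics/{c}_o24.png",o24)
    m=copper(o31); m=cv2.morphologyEx(m,cv2.MORPH_CLOSE,np.ones((15,15)))
    n,l,st,ce=cv2.connectedComponentsWithStats(m)
    for i in range(1,n):
        if st[i,4]>3000:
            cs,_=cv2.findContours((l==i).astype(np.uint8),0,2); r=cv2.minAreaRect(cs[0])
            print(c,px2w(r[0]),np.array(r[1])*S,r[2],st[i,4])
    h=cv2.cvtColor(o31,cv2.COLOR_BGR2HSV); print(h[int((X1-.565)/S)-15:int((X1-.565)/S)+15:6,int((Y1+.034)/S)])
E
```

```text
top [ 0.56444427 -0.03422647] [0.08787788 0.10843116] 57.81736373901367 25882
[[  9 209 210]
 [  9 196 183]
 [  6 138 109]
 [  7 129  99]
 [  9 192 173]]
scene [ 0.56165643 -0.03256437] [0.08599958 0.10610441] 57.7243537902832 24620
[[ 11 210 160]
 [ 11 206 166]
 [ 10 185 142]
 [  5  62  70]
 [  5 110  90]]
```

View pics/top_o24.png

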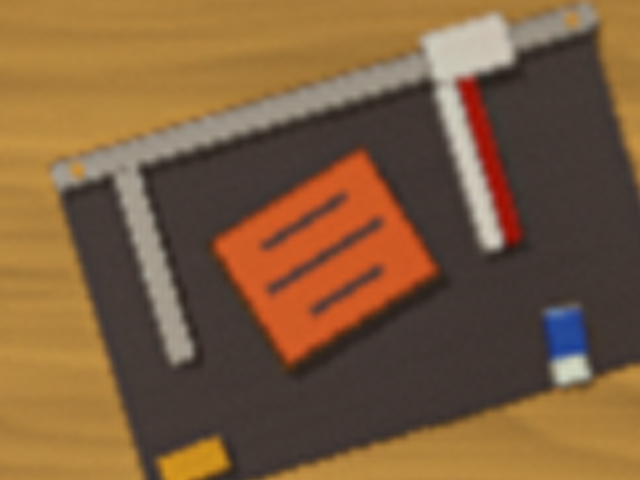

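View pics/scene_o24.png

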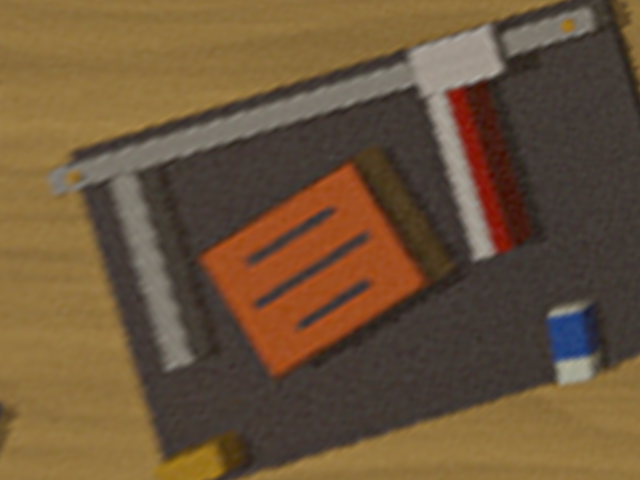

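The rectified views agree at z = 24 mm: fence end at (52,178), stop from (120,170) to (180,362), knee bar from (445,85) to (490,250). The block is turned about 15° relative to the plate. Now I fit the plate edges.

```bash
cat >> h.py <<'E'
def plate(im):
    o,_=ortho(im,0.024); g=cv2.GaussianBlur(o,(5,5),0).max(2).astype(int)
    A=[];B=[]
    for c in range(210,390,3):
        yc=190-(c-80)*.29   # expected lower edge
        r=np.arange(int(yc)-12,int(yc)+14); d=g[r+3,c]-g[r-3,c]; A.append((c,r[np.argmin(d)]))
    for r in range(205,340,3):
        xc=144+(r-170)*.285
        c=np.arange(int(xc)-10,int(xc)+14); d=g[r,c+3]-g[r,c-3]; B.append((c[np.argmin(d)],r))
    out=[]
    for L in (A,B):
        v=cv2.fitLine(np.array(L,np.float32),cv2.DIST_HUBER,0,.01,.01).ravel()
        p=px2w(v[2:]); d=np.array([-v[1],-v[0]]); out.append((p,d))
    return out
E
python3 - <<'E'
from h import *
for c in ("top","scene"):
    im=optics.get_image(c)
    R=cv2.Rodrigues(np.array(im["rvec"]))[0]; print(c,"cam",-R.T@np.array(im["tvec"]).ravel())
    (p,d),(q,e)=plate(im)
    if d[1]<0:d=-d
    if e[0]<0:e=-e
    t=np.linalg.solve(np.stack([d,-e],1),q-p); corner=p+t[0]*d
    print("fence yaw",np.degrees(np.arctan2(-d[0],d[1])),"stop yaw",np.degrees(np.arctan2(e[1],e[0])),"corner",corner)
    y=np.arctan2(-d[0],d[1]); Rm=np.array([[np.cos(y),-np.sin(y)],[np.sin(y),np.cos(y)]])
    print("origin",corner-Rm@[.09,.12])
E
```

```text
top cam [0.33707868 0.06676002 1.28010371]
fence yaw 16.689074 stop yaw 16.687489 corner [0.62096568 0.07796095]
origin [ 0.56921807 -0.06283034]
scene cam [ 1.0578833  -0.82604707  1.12124248]
fence yaw 16.957644 stop yaw 16.687399 corner [0.61805309 0.07925884]
origin [ 0.566966   -0.06177345]
```

Plate yaw is 16.7° and its origin about (0.568, -0.0625). In the plate frame the block sits at (3.5, 29) mm, turned +15°. Plan: push it with two fingers onto the fence, which squares it, then drive the knee against it along the fence.

Emit:
move_arm(series="42.6 -32.6 8 4 0.3;42.6 -32.6 8 4 0.3;42.6 -32.6 8 4 0.3;42.6 -32.6 8 4 0.3;42.6 -32.6 8 4 0.3;42.6 -32.6 8 4 0.3;42.6 -32.6 8 4 0.3;42.6 -32.6 8 4 0.3", force=30)

```text
time_s: 1.8
position: [0.4566, -0.0925, 0.1576]
tool_rot: [[0.958, 0.288, 0.001], [0.288, -0.958, -0.0], [0.001, 0.001, -1.0]]
ft_force: [1.1, -1.3, 0.5]
grip_width: 0.0554
gripper_force: 0.0
```

Emit:
move_arm(series="0 0 0 0 0.3;0 0 0 0 0.3")

```text
time_s: 2.05
position: [0.4555, -0.0945, 0.1576]
tool_rot: [[0.958, 0.288, -0.0], [0.288, -0.958, -0.0], [-0.0, 0.0, -1.0]]
ft_force: [-0.3, -0.5, -0.1]
grip_width: 0.0556
gripper_force: 0.0
```

Emit:
move_arm(series="3.2 -2.8 6 0 0.3;3.2 -2.8 10 0 0.3;3.2 -2.8 12.5 0 0.3;3.2 -2.8 13.5 0 0.3;3.2 -2.8 14.3 0 0.3;3.2 -2.8 14.4 0 0.3")

```text
time_s: 2.8
position: [0.4784, -0.0589, 0.014]
tool_rot: [[0.958, 0.287, 0.001], [0.287, -0.958, -0.0], [0.001, 0.001, -1.0]]
ft_force: [-0.4, 0.6, -0.9]
grip_width: 0.0555
gripper_force: 0.0
```

Run:
```python
from h import *
im=optics.get_image("scene"); cv2.imwrite("pics/s1.png",cv2.resize(im["pixels"][200:340,200:380],None,fx=4,fy=4,interpolation=cv2.INTER_CUBIC))
```

```text
(no output)
```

View pics/s1.png

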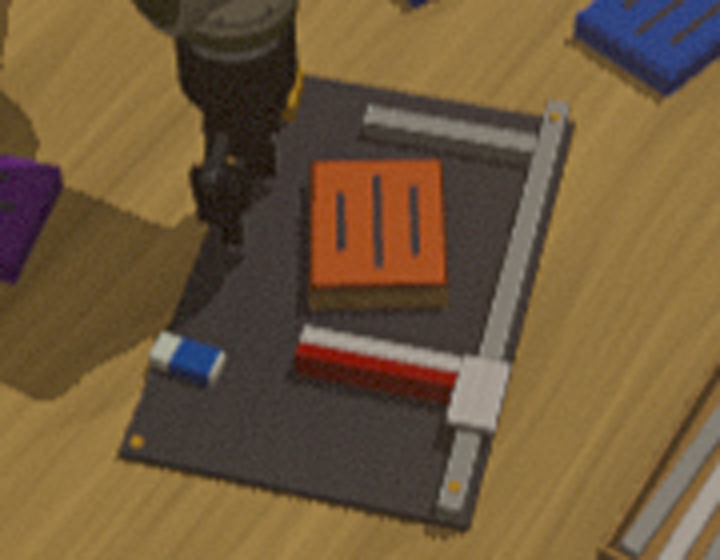

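The fingers stand at the near edge (crop 230,220), short of the block, with the eraser and brass clear. I push slowly toward the fence.

Emit:
move_arm(series="0.8 0 0 0 0.3;1.4 0 0 0 0.3;1.9 0 0 0 0.3;2.4 0 0 0 0.3;2.9 0 0 0 0.3;3.4 0 0 0 0.3;3.9 0 0 0 0.3;4.4 0 0 0 0.3")

```text
time_s: 3.85
position: [0.5206, -0.0455, 0.0135]
tool_rot: [[0.958, 0.288, -0.0], [0.288, -0.958, 0.0], [-0.0, -0.0, -1.0]]
ft_force: [-1.4, 0.2, -0.8]
grip_width: 0.055
gripper_force: 0.9
```

Emit:
move_arm(series="0.4 0 0 0 0.3;0.8 0 0 0 0.3;1.2 0 0 0 0.3;1.6 0 0 0 0.3;1.9 0 0 0 0.3;2.1 0 0 0 0.3;2.1 0 0 0 0.3")

```text
time_s: 4.72
position: [0.5408, -0.0396, 0.0136]
tool_rot: [[0.958, 0.288, 0.001], [0.288, -0.958, -0.0], [0.001, 0.0, -1.0]]
ft_force: [0.2, -0.4, -0.3]
grip_width: 0.0558
gripper_force: 0.3
```

```bash
cat >> h.py <<'E'
def block(c):
    im=optics.get_image(c); o,_=ortho(im,.031); m=cv2.morphologyEx(copper(o),cv2.MORPH_CLOSE,np.ones((15,15)))
    cs,_=cv2.findContours(m,0,2); k=max(cs,key=cv2.contourArea); r=cv2.minAreaRect(k)
    y=np.radians(16.7); R=np.array([[np.cos(y),-np.sin(y)],[np.sin(y),np.cos(y)]])
    org={"top":[.5692,-.0628],"scene":[.5670,-.0618]}[c]
    print(c,"block plate mm",(R.T@(px2w(r[0])-org)*1000).round(1),"size",(np.array(r[1])*S*1000).round(1),"rel deg",round((90-r[2]-16.7+45)%90-45,1))
    return o
E
python3 - <<'E'
from h import *
for c in ("scene","top"):
    o=block(c)
    if c=="scene": cv2.imwrite("pics/s2.png",o)
E
```

```text
scene block plate mm [35.5 16.2] size [ 86.2 105.9] rel deg -0.0
top block plate mm [72.3 65. ] size [16.8 10.8] rel deg -16.7
```

Square now, with about 9.5 mm left to the fence. I creep on and watch the force.

Emit:
move_arm(series="0.3 0 0 0 0.3;0.5 0 0 0 0.3;0.7 0 0 0 0.3;0.8 0 0 0 0.3;0.85 0 0 0 0.3;0.85 0 0 0 0.3")

```text
time_s: 5.58
position: [0.5486, -0.0371, 0.0136]
tool_rot: [[0.958, 0.288, 0.0], [0.288, -0.958, 0.0], [0.0, 0.0, -1.0]]
ft_force: [-3.4, 0.1, 3.2]
grip_width: 0.0555
gripper_force: 1.9
```

Emit:
move_arm(series="0.05 0 0 0 0.3;0.1 0 0 0 0.3;0.1 0 0 0 0.3")

```text
time_s: 5.95
position: [0.5491, -0.0369, 0.0136]
tool_rot: [[0.958, 0.288, -0.001], [0.288, -0.958, -0.0], [-0.001, -0.0, -1.0]]
ft_force: [-6.6, -2.0, 3.7]
grip_width: 0.0555
gripper_force: 3.3
```

Run:
```python
from h import *
cv2.imwrite("pics/s3.png",block("scene"))
```

```text
scene block plate mm [44.1 16.6] size [ 85.9 106. ] rel deg 0.1
```

View pics/s3.png

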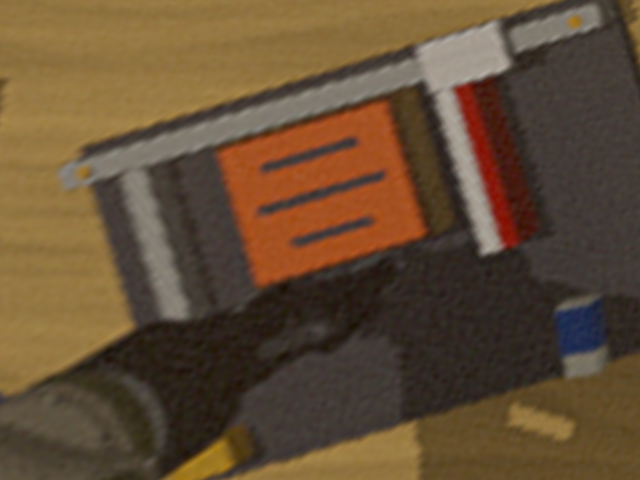

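The block is flat on the fence: the orange edge runs along it, and the position stalls at about 7 N. I back off, rise, close the fingers and go behind the knee.

Emit:
move_arm(series="-1 0 0 0 0.3;-2.5 0 -1 0 0.3;-2.5 0 -6 0 -1;-1 4 -9 -10 -1;2 8 -9 -20 -1;4.6 12 -9 -30 -1;4.6 14.5 -9 -40 -1;4.6 14.5 -9 -50 -1")

```text
time_s: 7.0
position: [0.6352, -0.1645, 0.1037]
tool_rot: [[0.392, 0.92, 0.001], [0.92, -0.392, -0.0], [0.0, 0.001, -1.0]]
ft_force: [0.7, 0.4, 0.3]
grip_width: -0.0001
gripper_force: 0.0
```

Emit:
move_arm(series="0 0 0 -10 -1;0 0 0 -20 -1;0 0 0 -30 -1;0 0 0 -40 -1;0 0 0 -40 -1;0 0 0 -40 -1")

```text
time_s: 7.75
position: [0.6351, -0.1626, 0.1039]
tool_rot: [[-0.284, 0.959, 0.0], [0.959, 0.284, -0.0], [-0.0, 0.0, -1.0]]
ft_force: [0.6, -0.2, -0.1]
grip_width: -0.0003
gripper_force: 0.0
```

Run:
```python
from h import *
for c in ("scene","top"): block(c)
s=observe(); y=np.radians(16.7); R=np.array([[np.cos(y),-np.sin(y)],[np.sin(y),np.cos(y)]])
print(R.T@(s["position"][:2]-np.array([.568,-.0625])),s["position"],s["tool_rot"],s["grip_width"])
```

```text
scene block plate mm [59.6 16.7] size [ 55.9 106.1] rel deg 0.8
top block plate mm [43.8 16.1] size [ 85.9 108. ] rel deg -0.0
[ 0.03563486 -0.11507862] [ 0.63520092 -0.16248484  0.10373874] [[-2.85769938e-01  9.58298235e-01  1.87892999e-04]
 [ 9.58298251e-01  2.85769945e-01 -1.02663812e-05]
 [-6.35324271e-05  1.77123710e-04 -9.99999982e-01]] 1.4832530523722856e-05
```

Emit:
move_arm(series="0 0 4 0 -1;0 0 7 0 -1;0 0 8.2 0 -1;0 0 8.6 0 -1;0 0 8.6 0 -1")

```text
time_s: 8.48
position: [0.6358, -0.1626, 0.0184]
tool_rot: [[-0.288, 0.958, 0.001], [0.958, 0.288, -0.001], [-0.001, 0.001, -1.0]]
ft_force: [0.6, 0.6, -0.7]
grip_width: -0.0001
gripper_force: 0.0
```

Emit:
move_arm(series="0.6 0 0 0 -1;1.1 0 0 0 -1;1.5 0 0 0 -1;1.9 0 0 0 -1;2.3 0 0 0 -1;2.7 0 0 0 -1;3.1 0 0 0 -1;3.5 0 0 0 -1")

```text
time_s: 9.48
position: [0.6252, -0.1287, 0.0176]
tool_rot: [[-0.288, 0.958, 0.0], [0.958, 0.288, -0.0], [-0.0, 0.0, -1.0]]
ft_force: [0.2, -1.8, 1.6]
grip_width: -0.0002
gripper_force: 1.1
```

Emit:
move_arm(series="0.4 0 0 0 -1;0.8 0 0 0 -1;1.2 0 0 0 -1;1.6 0 0 0 -1;2 0 0 0 -1;2.4 0 0 0 -1;2.8 0 0 0 -1;3.2 0 0 0 -1")

```text
time_s: 10.48
position: [0.6159, -0.0981, 0.0176]
tool_rot: [[-0.288, 0.958, -0.0], [0.958, 0.288, -0.0], [-0.0, -0.0, -1.0]]
ft_force: [0.7, -5.0, 1.9]
grip_width: -0.0001
gripper_force: 2.4
```

Run:
```python
from h import *
im=optics.get_image("top")
o,_=ortho(im,.028); cv2.imwrite("pics/t4.png",o)
for c in ("scene","top"): block(c)
```

```text
scene block plate mm [65.4 63.5] size [42.4 68.2] rel deg 0.4
top block plate mm [43.5 45.1] size [ 85.8 103.2] rel deg 0.1
```

View pics/t4.png

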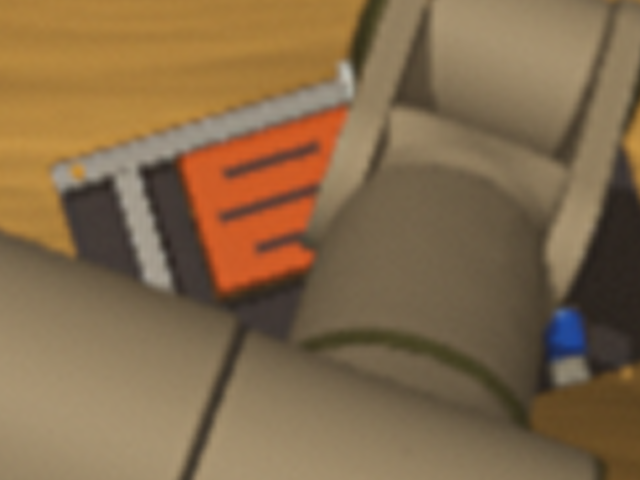

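The block is sliding squarely along the fence (orange left edge at 185, stop inner edge at about 147), leaving about 23 mm. I continue, creeping at the end.

Emit:
move_arm(series="0.4 0 0 0 -1;0.8 0 0 0 -1;1.2 0 0 0 -1;1.5 0 0 0 -1;1.7 0 0 0 -1;1.9 0 0 0 -1;2.0 0 0 0 -1;2.0 0 0 0 -1")

```text
time_s: 11.62
position: [0.6101, -0.0789, 0.0175]
tool_rot: [[-0.288, 0.958, -0.0], [0.958, 0.288, 0.0], [0.001, -0.0, -1.0]]
ft_force: [-1.2, -3.2, -0.9]
grip_width: 0.0
gripper_force: 1.4
```

Emit:
move_arm(series="0.1 0 0 0 -1;0.2 0 0 0 -1;0.2 0 0 0 -1")

```text
time_s: 12.0
position: [0.6096, -0.0771, 0.0175]
tool_rot: [[-0.288, 0.958, -0.0], [0.958, 0.288, 0.0], [0.0, -0.0, -1.0]]
ft_force: [-1.2, -3.7, -0.7]
grip_width: 0.0002
gripper_force: 1.7
```

Run:
```python
from h import *
s=observe(); y=np.radians(16.7); R=np.array([[np.cos(y),-np.sin(y)],[np.sin(y),np.cos(y)]])
print(R.T@(s["position"][:2]-np.array([.568,-.0625])))
```

```text
[ 0.03561894 -0.02590899]
```

Emit:
move_arm(series="0.1 0 0 0 -1;0.2 0 0 0 -1;0.2 0 0 0 -1")

```text
time_s: 12.38
position: [0.6094, -0.0763, 0.0176]
tool_rot: [[-0.288, 0.958, 0.001], [0.958, 0.288, -0.002], [-0.002, 0.0, -1.0]]
ft_force: [-0.3, -8.9, -2.5]
grip_width: -0.0001
gripper_force: 4.3
```

Emit:
move_arm(series="0.1 0 0 0 -1;0.1 0 0 0 -1")

```text
time_s: 12.62
position: [0.6094, -0.0762, 0.0176]
tool_rot: [[-0.288, 0.958, 0.001], [0.958, 0.288, -0.003], [-0.003, 0.0, -1.0]]
ft_force: [1.1, -13.5, -3.8]
grip_width: -0.0002
gripper_force: 6.3
```

The knee has stalled with force rising to 13 N, so the block is seated. I withdraw and check.

Emit:
move_arm(series="-0.8 0 0 0 -1;-2.5 0 0 0 -1;-3 0 -5 0 -1;-5 -0 -11 0 -1;-10 0 -15 0 -1;-16 0 -15 0 -1;-22 0 -15 0 -1;-22 0 -15 0 -1")

```text
time_s: 13.62
position: [0.6719, -0.2897, 0.166]
tool_rot: [[-0.284, 0.959, -0.0], [0.959, 0.284, 0.0], [0.001, -0.0, -1.0]]
ft_force: [-0.7, 0.0, -0.2]
grip_width: -0.0002
gripper_force: 0.0
```

Run:
```python
from h import *
print(observe()["position"])
for c in ("scene","top"): cv2.imwrite(f"pics/{c}5.png",block(c))
a=cv2.imread("pics/scene5.png"); b=cv2.imread("pics/top5.png")
cv2.imwrite("pics/both5.png",np.hstack([a[60:400,40:440],b[60:400,40:440]]))
```

```text
[ 0.67190643 -0.28971281  0.16599605]
scene block plate mm [43.8 64.9] size [ 85.6 104. ] rel deg 0.1
top block plate mm [55.2 65.6] size [ 62.2 104.1] rel deg 0.4
```

View pics/both5.png

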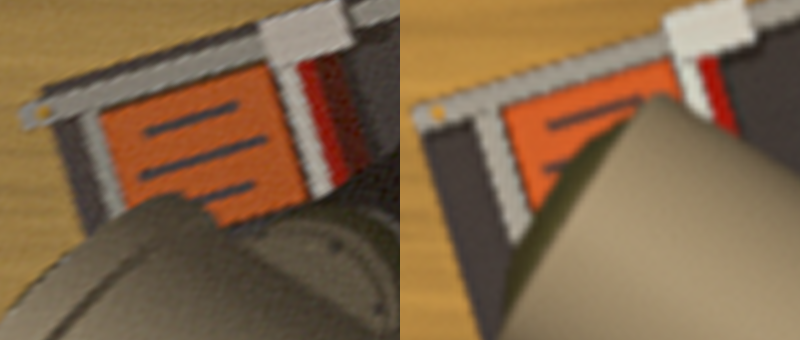

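Both rectified views show the orange block touching the fence, stop and knee with no dark gap. Readings are about (44, 65) mm and square within 0.1° in the scene view, and the hand is clear.

```bash
python3 -c "
from rig import order; print(order.close_job())"
```

```text
the job is handed in; nothing more can be done
None
```

I handed the job in with the block in the corner: last measured at about plate (44, 65) mm against a target of (45, 65), square to within about 0.1° in the clearer of the two views. The knee was up against the block with no gap visible, and the hand was clear; the hand-in gave no verdict.

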